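# Release a tool battery from its charging dock

## Robot

A 6-joint arm with a two-finger parallel gripper is mounted at the origin on the work surface. World frame = base frame: x ahead of the robot, y to its left, z up, the work surface at z = 0. Lengths are in m, angles in rad, forces in N, time in s.
With the tool pointing down it reaches from about 0.425 to 0.95 m from the base axis. Payload 14.7 kg.
Tool frame: the origin (TCP) lies on the centre line of the jaws, within the pads' length; the fingertips stand 8 mm ahead of it and the grasp point (between the pads) lies 11 mm behind it; z points along the fingers, y is the line along which they close (so a half turn about z gives the same grasp; the last joint's range is limited). The gripper opens to 85 mm and grips with 20 to 120 N. Pads are 22 mm wide; open, the fingers measure 114 mm over their backs; the gripper's body (76 mm by 85 mm) begins 54 mm behind the grasp point. The pads swing forward as they close: fully open they stand 13 mm farther back than shut.
Start: joints at [1.186, 0.48, 1.596, -0, 1.065, -0.047], TCP at [0.215, 0.613, 0.239] pointing down, gripper open.
Joint ranges: [-2.75, 2.75], [-0.82, 2.05], [0.23, 2.67], [-1.56, 4.7], [0.09, 2.69], [-2.92, 2.92]. Speed limits (rad/s): [1.89, 1.89, 2.39, 3.01, 3.01, 3.01].

## Interface

Orientations are given as a 3x3 rotation matrix whose columns are the frame's x, y, z axes.
In Python, from rig import * gives the robot as it stands.
- The arm moves only by the tool servo_tool, never from a script. Its argument "plan" is a list of rows, each a list of 7 numbers: the shift along the tool's x, y, z in mm, then the turn, a rotation vector about the tool's x, y, z in degrees, then the opening, from 0 (shut) to 1 (fully open). In form: [[tx, ty, tz, wx, wy, wz, jaw], ...]. A call has 1 to 12 rows; each row is the pose to reach, as a shift and turn from the pose commanded when the call began, along the tool's axes at that moment; what a row does not reach only later rows make up. A row lasts 1/12 s, in which the tool goes at most 41.7 mm and 7.16 degrees, less where a joint would pass 70% of its speed; a pose out of reach is approached as far as the arm can. A call with a gripper value outside its range is refused whole. The fingers move at their own pace and stop on an object; the grip force is fixed at half the most. Time passes only in rows, so rows that repeat a pose let the fingers close. It gives the time, the measured TCP pose, the force, the opening and the grip force at its end, in the units of the state.
- state(): the state, without advancing time (a new reading comes with each control period).
- get_image(name): name is "scene" or "side" or "wrist"; returns (picture, depth): 400x640x3 uint8, blue, green, red; 400x640 float32, m along the optical axis (not along the pixel's ray), 0 where there is no reading.
- camera_params(name): a dict with "K" (3x3 intrinsics, pixels), "dist" ([k1, k2, p1, p2, k3] as OpenCV has them; the pictures are not rectified), "cam_to_world" (4x4, takes a point from camera to world coordinates). Camera axes: x right, y up, looking along -z (the intrinsics and any distortion apply to the point x, -y, -z); pixel columns grow to the right and rows downward; lengths in m; the calibration is good to about 2 mm. A picture is of the moment at which its call begins: read the wrist's pose just before it. camera_params takes no time and is no camera call; for the wrist camera it gives the pose at the moment of the call.
- close_job(): hands the job in; it is judged then, once.
The state is a dict: "clock": time; "q": joint angles; "dq": joint speeds; "joint_torque": joint torques, N m; "tool_pos": TCP position; "orientation": TCP orientation; "contact_force": force on the tool from outside, world axes, zero at the start; "ft_torque": the same for the moment, N m; "finger_gap": opening from 0.0 (shut) to 1.0 (fully open); "grasp_force": force on a finger pad.
Only numpy, scipy, OpenCV 4.12 (cv2) and the standard library are available. Lean on these libraries where they do the work, as an engineer would, in place of code of your own. Each camera call takes 0.05 s, during which the arm holds its last target. There are 200 camera calls.

## Task

Take the charged battery pack out of the dock: first slide the steel gate bar fully out of its way by its upright post, then squeeze the two sprung tabs on the bridge together until the pack springs free. Let go of the tabs and push the pack along the runway, without lifting it, until it rests fully home against the end stop. Leave the other things on the bench where they are.

Things in the scene. Friction and masses are not known exactly. Their poses are not given: they have to be found in the camera images.
- dock: Fixed aluminium charging dock 310 x 116 mm on the bench. Origin on its centre line at bench height; +x is the way the pack slides out, z up. Dock figures below are in this frame, mm. Deck 12 thick, x -179 to 131; guide rails' inner faces at y +-40, tops z 27. A grey housing behind the pack (x -178 to -142, top z 74) holds a sprung ejector plate.
- bridge (a point): Middle of the top of the grey bridge over the pack's rear: dock x -96, y 0, z 98. Two beams (z 84 to 98, x -113 to -79) on posts at y +-47 to +-55; only the two tabs stand higher. When both tabs are squeezed and the gate is open, the ejector (15 N falling to 9 N) drives the pack out by 42 mm in about 0.5 s and stops; the tabs may then be let go.
- pack: Loose black battery pack, about 0.4 kg, body 120 (x) x 76 x 45 mm. Origin at the centre of its underside, axes as the dock's; snapped in at dock x -69, z 12. A head block 28 x 40 x 18 high on its rear top (x -58 to -30) is held from in front by the tabs' hooks. Slides on white glide strips with 1 to 2 N of friction; tips if pushed hard and high. Home against the stop its origin is at dock x +60.
- ridge (a point): Middle of the rear face (towards the bridge) of the upright ridge on the pack's front top: pack x 40, z 60 mm. The ridge is 12 thick (x 40 to 52), 60 wide, from z 45 (pack top; 57 above the bench) to z 75. Push on this face with closed fingers let down on the bare top behind it.
- stop_face (a point): Point on the centre line of the end stop's face, dock x 120, z 40 mm; the stop is a steel plate 92 mm wide across the runway, top z 57.
- gate (a joint): Sliding gate bar, m: 0 = across the runway, 0.045 = fully withdrawn (hard stop); starts at 0 to 0.008. Slides towards the dock's -y with about 2 N of friction and stays where left. Steel bar 12 x 95 x 14 mm along y at dock x 8, z 33 to 47; closed, its inner end is at y -10, in front of the pack.
- gate_post (a point): Centre of the top of the gate's upright round post: 14 mm diameter, top z 100, 53 mm above the bar; at gate 0 it is at dock x 8, y -62. At that x the space from post to centre line above the bar (z 47) is free for a finger: the pack's front face is at x -10, its ridge at x -30 to -18. Push the post towards -y.
- tab_a (a joint): Tab on the dock's +y side, rad: 0 at rest, 0.36 squeezed fully in (stop). A lever on a pivot along dock x at y 24, z 91 mm: its black pad above the pivot is pressed inward, the hook below swings outward, clear of the pack's head from 0.30 rad. Sprung: 2 to 6 N at the pad.
- tab_b (a joint): The same tab mirrored on the dock's -y side (pivot at y = -24 mm). Both must be squeezed at once.
- tab_a_pad (a point): Middle of the outer face of tab_a's pad, at rest at dock x = -95, y = +33, z = 127 mm. The pad is 30 mm long in x, 6 mm thick and reaches from z = 100 to 150 mm.
- tab_b_pad (a point): The same on tab_b, at rest at dock x = -95, y = -33, z = 127 mm. The pads thus measure 66 mm over their outer faces at rest and about 40 mm when squeezed; pinch them from above along the dock's y.
- plate: Loose bystander: aluminium plate with three holes, 100 x 60 x 10 mm, origin under its centre.
- spanner: Loose bystander: steel spanner 160 mm long, lying; origin under its middle.
- bin: Loose bystander: blue open bin 120 x 85 x 50 mm beyond the end stop; origin under its centre.
- driver: Loose bystander: screwdriver 190 mm long, lying beside the dock; origin under its middle.
- bushing: Loose bystander: flanged steel bushing, 60 mm diameter, 45 mm high, behind the dock's housing; origin under its centre.
There are look-alikes about, which are no part of the job. Leave any green or orange look-alike of the pack alone.

How it is judged:
By the outcome, as a careful person would: the job done as asked, in the order asked, and still so for the second after the job is handed in, with the robot touching nothing.
It also fails if it takes over 48 s, if anything falls off the work surface, if the arm or the gripper's body presses on something with over 40 N, if the wrist force passes 120 N, or if a joint passes its speed limit or range.

## Working session

There is one attempt and no reset: what is moved stays moved. The work goes in short steps, Python scripts to look and compute and a tool call to move; the robot and the scene stay as the last step left them, time stands still between calls to the robot, and variables do not carry over. Pictures are saved under pics/ and viewed, at most 10 in all, crops included, and the job is handed in when it is done.

Besides the shell and the picture viewer there is one more tool, called after "Call:" as name([rows], argument=value, ...), one row to a line, values as JSON. servo_tool: Moves the arm, as the interface text tells. Its arguments: {"type":"object","properties":{"plan":{"type":"array"}},"required":["plan"]}

```bash
ls; mkdir -p pics; python3 - <<'E'
from rig import *
import cv2,numpy as np,pickle
s=state();print(s['clock'],s['tool_pos'],s['orientation'])
d={}
for n in("scene","side","wrist"):
    im,dep=get_image(n);p=camera_params(n);d[n]=(im,dep,p);cv2.imwrite(f"pics/{n}0.png",im)
    print(n,np.round(p['K'],1).tolist(),np.round(p['dist'],3),np.round(p['cam_to_world'],3).tolist())
pickle.dump(d,open("d0.pkl","wb"))
E
```

```text
pics
0.0 [0.21523265 0.61289842 0.23867318] [[-9.43495901e-01  3.31383882e-01 -4.54652269e-04]
 [ 3.31384190e-01  9.43495216e-01 -1.13828270e-03]
 [ 5.17536983e-05 -1.22462964e-03 -9.99999249e-01]]
scene [[411.5, 0.0, 329.2], [0.0, 411.5, 212.3], [0.0, 0.0, 1.0]] [0.009 0.    0.    0.    0.   ] [[-0.079, -0.597, 0.798, 1.216], [0.997, -0.055, 0.058, 0.055], [0.009, 0.8, 0.6, 0.638], [0.0, 0.0, 0.0, 1.0]]
side [[367.9, 0.0, 322.8], [0.0, 367.9, 203.2], [0.0, 0.0, 1.0]] [-0.03  0.    0.    0.    0.  ] [[0.822, 0.385, -0.421, 0.167], [-0.57, 0.578, -0.584, -0.457], [0.018, 0.72, 0.694, 0.66], [0.0, 0.0, 0.0, 1.0]]
wrist [[300.6, 0.0, 320.0], [0.0, 300.6, 201.5], [0.0, 0.0, 1.0]] [-0.047  0.     0.     0.     0.   ] [[0.333, -0.895, -0.299, 0.139], [0.943, 0.315, 0.107, 0.64], [-0.001, -0.317, 0.948, 0.375], [0.0, 0.0, 0.0, 1.0]]
```

View pics/scene0.png

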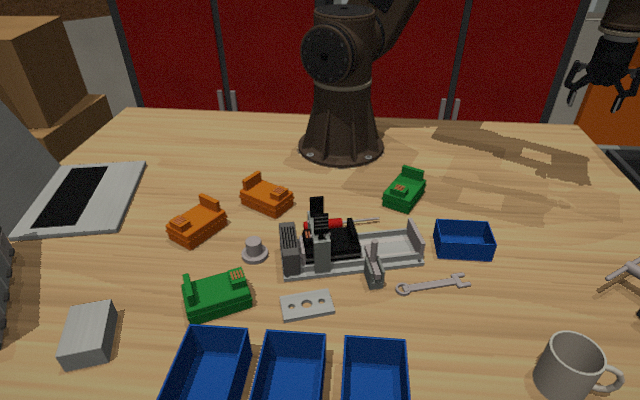

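View pics/side0.png

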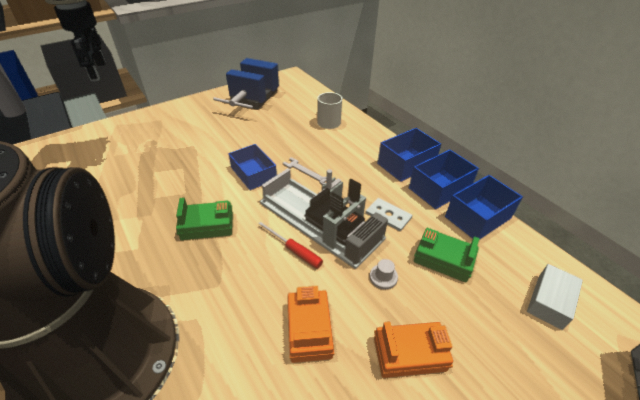

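```bash
python3 - <<'E'
import cv2,numpy as np,pickle
d=pickle.load(open("d0.pkl","rb"))
a=cv2.resize(d['scene'][0][190:295,265:440],None,fx=4.5,fy=4.5,interpolation=cv2.INTER_CUBIC)
cv2.imwrite("pics/c1.png",a)
a=cv2.resize(d['side'][0][160:275,250:400],None,fx=5,fy=5,interpolation=cv2.INTER_CUBIC)
cv2.imwrite("pics/c2.png",a)
E
```

```text
(no output)
```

View pics/c1.png

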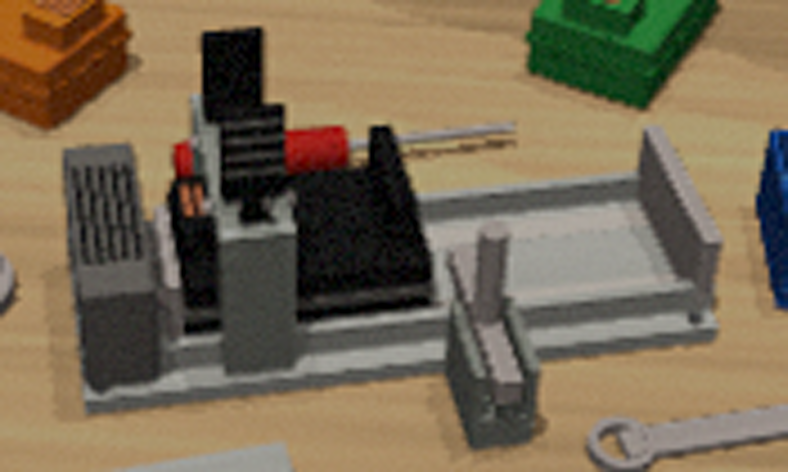

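View pics/c2.png

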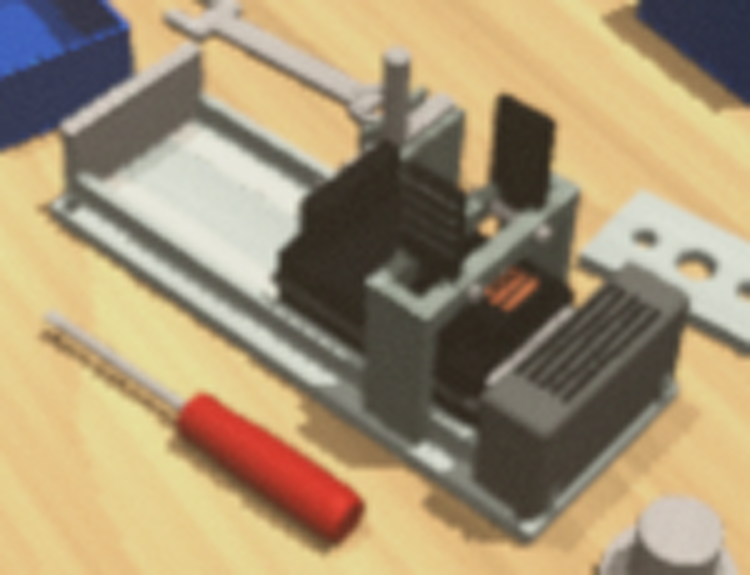

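```bash
cat > h.py <<'E'
import cv2,numpy as np
from scipy.optimize import least_squares
def proj(p,X):
    T=np.linalg.inv(p['cam_to_world']);c=X@T[:3,:3].T+T[:3,3]
    c=c*[1,-1,-1]
    return cv2.projectPoints(c.reshape(-1,1,3),np.zeros(3),np.zeros(3),p['K'],np.array(p['dist']))[0].reshape(-1,2)
def ray(p,uv):
    n=cv2.undistortPoints(np.array(uv,float).reshape(-1,1,2),p['K'],np.array(p['dist'])).reshape(-1,2)
    r=np.c_[n[:,0],-n[:,1],-np.ones(len(n))]@p['cam_to_world'][:3,:3].T
    return p['cam_to_world'][:3,3],r
def onplane(p,uv,z):
    o,r=ray(p,uv);return o+r*((z-o[2])/r[:,2])[:,None]
def d2w(v,P):
    x,y,t=v;c,s=np.cos(t),np.sin(t);P=np.array(P,float)/1000
    return np.c_[x+c*P[:,0]-s*P[:,1],y+s*P[:,0]+c*P[:,1],P[:,2]]
E
python3 - <<'E'
from h import *
import pickle
d=pickle.load(open("d0.pkl","rb"))
F={'scene':[((88,410),(-179,-58,0)),((716,340),(131,-58,0)),((65,150),(-178,None,74)),((218,225),(-113,-55,98)),((297,225),(-79,-55,98)),((645,135),(120,46,57)),((706,243),(120,-46,57))],
'side':[((528,540),(-179,58,0)),((50,208),(131,58,12)),((62,133),(120,46,57)),((200,45),(120,-46,57)),((368,280),(-79,55,98)),((430,318),(-113,55,98)),((578,190),(-113,-55,98))]}
M={'scene':(4.5,265,190),'side':(5,250,160)}
obs={}
for n in F:
    f,a,b=M[n];f_=[(u,X) for u,X in F[n] if None not in X]
    obs[n]=(np.array([((u[0]+.5)/f+a-.5,(u[1]+.5)/f+b-.5) for u,_ in f_]),np.array([X for _,X in f_]))
def res(v,names=('scene','side')):
    return np.concatenate([(proj(d[n][2],d2w(v[:3],obs[n][1]))-obs[n][0]).ravel() for n in names])
for names in(('scene','side'),('scene',),('side',)):
    r=least_squares(res,[.6,.1,1.5],args=(names,),loss='soft_l1');print(names,r.x.round(4),np.round(r.fun,1))
    if len(names)==2: v=r.x;np.save('v.npy',v)
f=M['scene']
pt=[(494.5/4.5+265-.5,231.5/4.5+190-.5)];ps=[(397.5/5+250-.5,52.5/5+160-.5)]
for n,u in(('scene',pt),('side',ps)):
    w=onplane(d[n][2],u,.1)[0];c,s=np.cos(v[2]),np.sin(v[2]);e=w[:2]-v[:2]
    print(n,'post world',w.round(4),'dock mm',(1000*np.array([c*e[0]+s*e[1],-s*e[0]+c*e[1]])).round(1))
E
```

```text
('scene', 'side') [0.5189 0.0761 1.8172] [-0.7  0.8  0.2  0.1  0.7  2.6 -0.1  0.8 -0.6 -2.6 -0.6 -0.9 -0.3  1.8
 -0.7 -1.4  1.6 -0.   0.4  0.3 -1.1 -0.2 -1.2  0.   0.5 -1. ]
('scene',) [0.518  0.0769 1.7994] [-0.8 -0.6  0.4  0.6  0.5  1.7 -0.2  0.1  0.4 -2.3 -0.3 -0.4]
('side',) [0.5189 0.0759 1.8299] [ 0.6  1.4 -1.  -0.9  1.4  0.4 -0.2  0.5 -0.5 -0.3 -0.5 -0.1  0.6 -1.4]
scene post world [0.5876 0.1004 0.1   ] dock mm [  6.8 -72.5]
side post world [0.5846 0.101  0.1   ] dock mm [  8.1 -69.7]
```

Call:
servo_tool([
  [-490, -380, 0, 0, 0, 56.5, 0],
  [-490, -380, 0, 0, 0, 56.5, 0],
  [-490, -380, 0, 0, 0, 56.5, 0],
  [-490, -380, 0, 0, 0, 56.5, 0],
  [-490, -380, 0, 0, 0, 56.5, 0],
  [-490, -380, 0, 0, 0, 56.5, 0],
  [-490, -380, 0, 0, 0, 56.5, 0],
  [-490, -380, 0, 0, 0, 56.5, 0],
  [-490, -380, 0, 0, 0, 56.5, 0],
  [-490, -380, 0, 0, 0, 56.5, 0],
  [-490, -380, 0, 0, 0, 56.5, 0],
  [-490, -380, 0, 0, 0, 56.5, 0],
])

```text
clock: 1.15
tool_pos: [0.4873, 0.1913, 0.2394]
orientation: [[-0.244, 0.97, 0.0], [0.97, 0.244, 0.0], [0.0, 0.0, -1.0]]
contact_force: [0.5, 0.6, 0.4]
finger_gap: -0.004
grasp_force: 0.0
```

Call:
servo_tool([
  [-40, 13, 0, 0, 0, 0, 0],
  [-75, 25, 0, 0, 0, 0, 0],
  [-111, 37, 0, 0, 0, 0, 0],
  [-111, 37, 0, 0, 0, 0, 0],
  [-111, 37, 0, 0, 0, 0, 0],
])

```text
clock: 1.57
tool_pos: [0.5503, 0.0928, 0.239]
orientation: [[-0.241, 0.97, -0.0], [0.97, 0.241, -0.0], [-0.0, -0.0, -1.0]]
contact_force: [-0.3, 0.6, 1.1]
finger_gap: 0.001
grasp_force: 0.0
```

```bash
cat > look.py <<'E'
from rig import *
from h import *
import pickle,sys
n=sys.argv[1];s=state();p=camera_params(n);im,dep=get_image(n)
pickle.dump((im,dep,p),open(sys.argv[2]+".pkl","wb"));cv2.imwrite("pics/"+sys.argv[2]+".png",im)
v=np.load('v.npy');e=s['tool_pos'][:2]-v[:2];c,q=np.cos(v[2]),np.sin(v[2])
print(s['clock'],'tcp',np.round(s['tool_pos'],4),'dock',np.round(1000*np.array([c*e[0]+q*e[1],-q*e[0]+c*e[1]]),1),'F',np.round(s['contact_force'],1),'yaw err',np.degrees(np.arctan2(s['orientation'][1][0],s['orientation'][0][0])-v[2]))
E
python3 look.py wrist w1
```

```text
1.5667 tcp [0.5503 0.0928 0.239 ] dock [  8.6 -34.5] F [-0.3  0.6  1.1] yaw err -0.15815541326408505
```

View pics/w1.png

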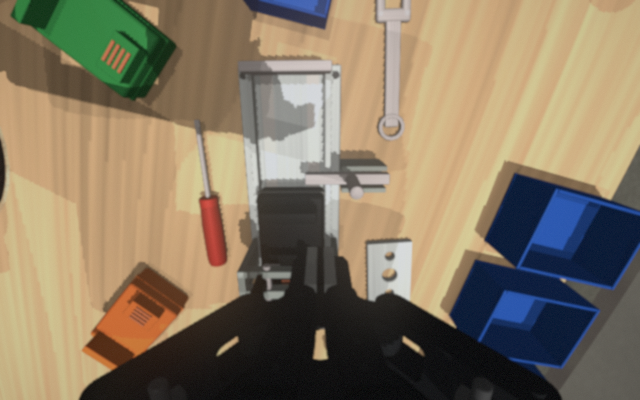

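```bash
python3 - <<'E'
import cv2
im=cv2.imread("pics/w1.png")
cv2.imwrite("pics/c3.png",cv2.resize(im[55:205,230:400],None,fx=4,fy=4,interpolation=cv2.INTER_CUBIC))
E
```

```text
(no output)
```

View pics/c3.png

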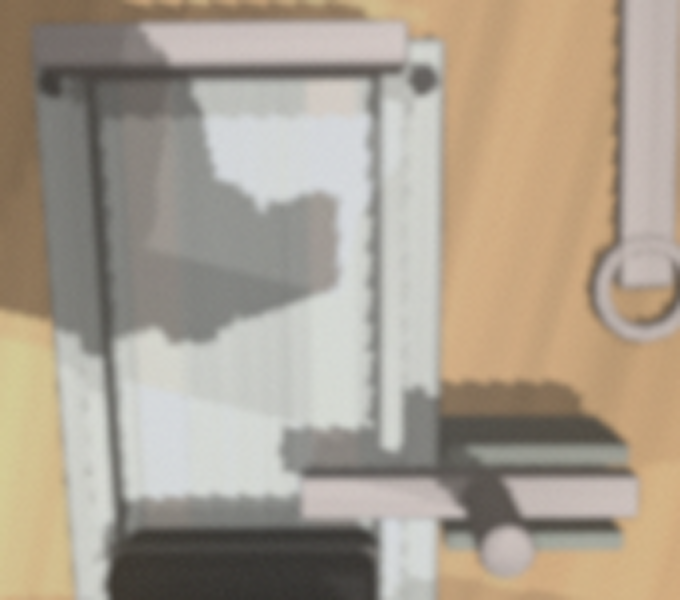

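```bash
python3 - <<'E'
from h import *
import pickle
p=pickle.load(open("w1.pkl","rb"))[2];v=np.load('v.npy')
g=lambda L:np.array([((a+.5)/4+229.5,(b+.5)/4+54.5) for a,b in L])
def dk(w):
    e=w[:,:2]-v[:2];c,s=np.cos(v[2]),np.sin(v[2]);return (1000*np.c_[c*e[:,0]+s*e[:,1],-s*e[:,0]+c*e[:,1]]).round(1).tolist()
print('stop(120,+-46)',dk(onplane(p,g([(37,65),(405,65)]),.057)))
print('post(8,)',dk(onplane(p,g([(506,551)]),.1)))
print('bar in(14/2)',dk(onplane(p,g([(302,472),(302,517),(636,472),(636,517)]),.047)))
print('deck R y-58',dk(onplane(p,g([(441,42),(437,590)]),.012)),'L y58',dk(onplane(p,g([(35,95),(75,590)]),.012)))
E
```

```text
stop(120,+-46) [[118.9, 44.8], [118.1, -45.7]]
post(8,) [[6.5, -69.1]]
bar in(14/2) [[13.7, -18.0], [0.8, -17.8], [13.4, -111.3], [0.4, -112.1]]
deck R y-58 [[128.2, -57.2], [-32.9, -58.4]] L y58 [[115.2, 57.3], [-32.5, 57.1]]
```

Call:
servo_tool([
  [-1, 0, 35, 0, 0, 0, 0],
  [-1, 0, 75, 0, 0, 0, 0],
  [-1, 0, 115, 0, 0, 0, 0],
  [-1, 0, 150, 0, 0, 0, 0],
  [-1, 0, 170, 0, 0, 0, 0],
  [-1, 0, 170, 0, 0, 0, 0],
  [-1, 6, 170, 0, 0, 0, 0],
  [-1, 14, 170, 0, 0, 0, 0],
  [-1, 22, 170, 0, 0, 0, 0],
  [-1, 30, 170, 0, 0, 0, 0],
  [-1, 36, 170, 0, 0, 0, 0],
  [-1, 40, 170, 0, 0, 0, 0],
])

```text
clock: 2.62
tool_pos: [0.5903, 0.1038, 0.0703]
orientation: [[-0.244, 0.97, 0.002], [0.97, 0.244, 0.0], [-0.0, 0.002, -1.0]]
contact_force: [-3.3, -0.9, 2.8]
finger_gap: 0.004
grasp_force: 1.5
```

Call:
servo_tool([
  [0, 3, 0, 0, 0, 0, 0],
  [0, 6, 0, 0, 0, 0, 0],
  [0, 8, 0, 0, 0, 0, 0],
  [0, 9, 0, 0, 0, 0, 0],
  [0, 10, 0, 0, 0, 0, 0],
  [0, 10, 0, 0, 0, 0, 0],
])

```text
clock: 3.12
tool_pos: [0.599, 0.106, 0.0698]
orientation: [[-0.244, 0.97, 0.001], [0.97, 0.244, 0.0], [-0.0, 0.001, -1.0]]
contact_force: [-0.9, 0.4, 6.0]
finger_gap: 0.002
grasp_force: 2.6
```

Call:
servo_tool([
  [0, 2, 0, 0, 0, 0, 0],
  [0, 4, 0, 0, 0, 0, 0],
  [0, 5, 0, 0, 0, 0, 0],
  [0, 6, 0, 0, 0, 0, 0],
])

```text
clock: 3.45
tool_pos: [0.6013, 0.1066, 0.0694]
orientation: [[-0.244, 0.97, -0.006], [0.97, 0.244, -0.001], [0.0, -0.006, -1.0]]
contact_force: [-23.5, -7.9, 23.9]
finger_gap: -0.005
grasp_force: 17.1
```

Call:
servo_tool([
  [0, -5, 0, 0, 0, 0, 0],
  [0, -15, 0, 0, 0, 0, 0],
  [0, -15, -30, 0, 0, 0, 0],
  [0, -15, -70, 0, 0, 0, 0],
  [0, -15, -110, 0, 0, 0, 0.5],
  [0, -20, -150, 0, 0, 0, 1],
  [0, -20, -170, 0, 0, 0, 1],
  [0, -20, -170, 0, 0, 0, 1],
  [0, -20, -170, 0, 0, 0, 1],
])

```text
clock: 4.2
tool_pos: [0.5852, 0.1024, 0.2407]
orientation: [[-0.244, 0.97, 0.003], [0.97, 0.244, 0.0], [-0.0, 0.003, -1.0]]
contact_force: [-0.7, -0.6, -0.1]
finger_gap: 0.707
grasp_force: 0.0
```

```bash
python3 look.py wrist w2; python3 - <<'E'
import cv2
im=cv2.imread("pics/w2.png")
cv2.imwrite("pics/c4.png",cv2.resize(im[40:310,180:420],None,fx=2.2,fy=2.2,interpolation=cv2.INTER_CUBIC))
E
```

```text
4.2 tcp [0.5852 0.1024 0.2407] dock [  9.3 -70.7] F [-0.7 -0.6 -0.1] yaw err 0.01936438900601277
```

View pics/c4.png

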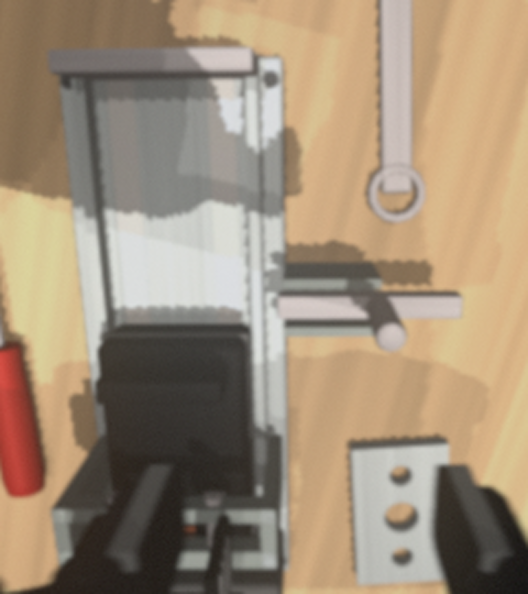

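Call:
servo_tool([
  [-30, -20, 0, 0, 0, 0, 1],
  [-60, -40, 0, 0, 0, 0, 1],
  [-90, -60, 0, 0, 0, 0, 1],
  [-105, -71, 0, 0, 0, 0, 1],
  [-105, -71, 0, 0, 0, 0, 1],
  [-105, -71, 0, 0, 0, 0, 1],
  [-105, -71, 0, 0, 0, 0, 1],
])

```text
clock: 4.83
tool_pos: [0.5413, -0.0164, 0.2383]
orientation: [[-0.244, 0.97, -0.001], [0.97, 0.244, 0.0], [0.001, -0.001, -1.0]]
contact_force: [-0.4, -0.1, -0.3]
finger_gap: 0.998
grasp_force: 0.0
```

```bash
python3 look.py wrist w3; python3 - <<'E'
from h import *
import pickle
p=pickle.load(open("w2.pkl","rb"))[2];v=np.load('v.npy')
w=onplane(p,[((390.5)/2.2+179.5,337.5/2.2+39.5)],.1);e=w[:,:2]-v[:2];c,s=np.cos(v[2]),np.sin(v[2]);print('post',1000*np.c_[c*e[:,0]+s*e[:,1],-s*e[:,0]+c*e[:,1]])
im=cv2.imread("pics/w3.png")
cv2.imwrite("pics/c5.png",cv2.resize(im[150:400,160:480],None,fx=2.4,fy=2.4,interpolation=cv2.INTER_CUBIC))
E
```

```text
4.8333 tcp [ 0.5413 -0.0164  0.2383] dock [-95.2   0.9] F [-0.4 -0.1 -0.3] yaw err -0.001278490740773684
post [[   6.25839771 -106.90254061]]
```

View pics/c5.png

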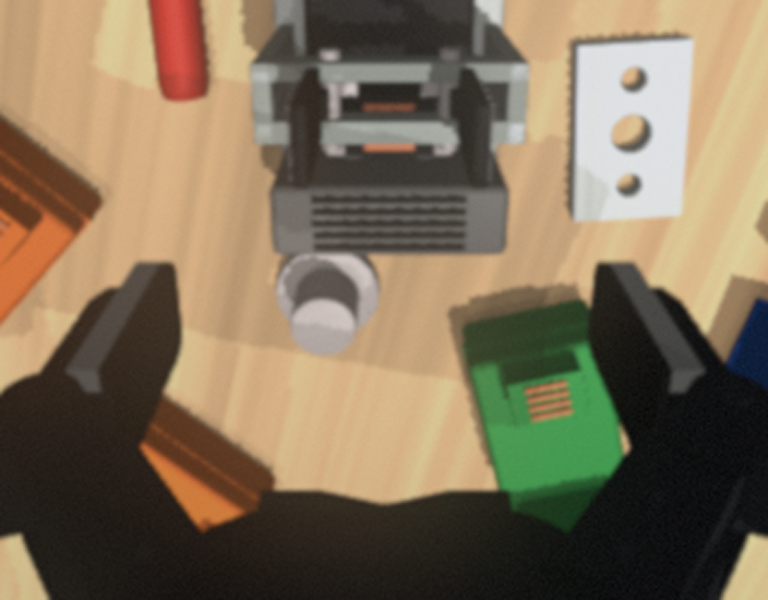

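Call:
servo_tool([
  [0, 1, 35, 0, 0, 0, 1],
  [0, 1, 70, 0, 0, 0, 1],
  [0, 1, 100, 0, 0, 0, 1],
  [0, 1, 115, 0, 0, 0, 1],
  [0, 1, 122, 0, 0, 0, 1],
  [0, 1, 122, 0, 0, 0, 1],
  [0, 1, 122, 0, 0, 0, 0.85],
  [0, 1, 122, 0, 0, 0, 0.8],
  [0, 1, 122, 0, 0, 0, 0.75],
  [0, 1, 122, 0, 0, 0, 0.7],
])

```text
clock: 5.72
tool_pos: [0.5438, -0.0164, 0.1191]
orientation: [[-0.244, 0.97, 0.003], [0.97, 0.244, -0.0], [-0.001, 0.003, -1.0]]
contact_force: [-2.9, 2.9, 11.6]
finger_gap: 0.701
grasp_force: 8.9
```

Call:
servo_tool([
  [0, 0, 0, 0, 0, 0, 0.65],
  [0, 0, 0, 0, 0, 0, 0.6],
  [0, 0, 0, 0, 0, 0, 0.56],
  [0, 0, 0, 0, 0, 0, 0.52],
  [0, 0, 0, 0, 0, 0, 0.48],
  [0, 0, 0, 0, 0, 0, 0.48],
])

```text
clock: 6.22
tool_pos: [0.5433, -0.0167, 0.1208]
orientation: [[-0.245, 0.97, 0.003], [0.97, 0.245, -0.001], [-0.001, 0.003, -1.0]]
contact_force: [-14.7, -2.2, 50.4]
finger_gap: 0.512
grasp_force: 59.0
```

Call:
servo_tool([
  [0, 0, -3, 0, 0, 0, 0.51],
  [0, 0, -5, 0, 0, 0, 0.5],
  [0, 0, -5, 0, 0, 0, 0.5],
  [0, 0, -5, 0, 0, 0, 0.5],
])

```text
clock: 6.55
tool_pos: [0.543, -0.0165, 0.1236]
orientation: [[-0.244, 0.97, 0.001], [0.97, 0.244, -0.0], [-0.001, 0.001, -1.0]]
contact_force: [-5.2, -1.3, 19.4]
finger_gap: 0.505
grasp_force: 38.3
```

```bash
python3 look.py scene s2; python3 - <<'E'
import cv2
im=cv2.imread("pics/s2.png")
cv2.imwrite("pics/c6.png",cv2.resize(im[150:300,250:450],None,fx=4,fy=4,interpolation=cv2.INTER_CUBIC))
E
```

```text
6.55 tcp [ 0.543  -0.0165  0.1236] dock [-95.7  -0.8] F [-5.2 -1.3 19.4] yaw err 0.02938017218943116
```

View pics/c6.png

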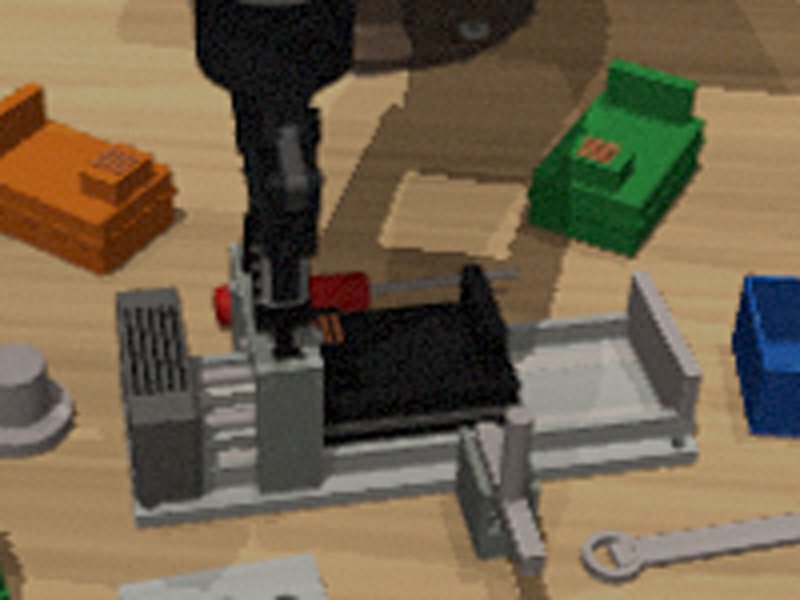

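Call:
servo_tool([
  [0, 0, 0, 0, 0, 0, 0.7],
  [0, 0, 0, 0, 0, 0, 0.9],
  [0, 0, 0, 0, 0, 0, 1],
  [0, 0, 0, 0, 0, 0, 1],
  [0, 0, -25, 0, 0, 0, 1],
  [0, 0, -55, 0, 0, 0, 1],
  [0, 0, -75, 0, 0, 0, 0.8],
  [30, 0, -75, 0, 0, 0, 0.4],
  [60, 0, -75, 0, 0, 0, 0],
  [81, 0, -75, 0, 0, 0, 0],
  [81, 0, -75, 0, 0, 0, 0],
  [81, 0, -75, 0, 0, 0, 0],
])

```text
clock: 7.6
tool_pos: [0.5227, 0.0629, 0.1974]
orientation: [[-0.246, 0.969, 0.0], [0.969, 0.246, -0.0], [-0.0, 0.0, -1.0]]
contact_force: [-0.1, -0.2, 0.5]
finger_gap: 0.139
grasp_force: 0.0
```

```bash
python3 look.py wrist w4; python3 - <<'E'
from h import *
import pickle
im,dep,p=pickle.load(open("w4.pkl","rb"));v=np.load('v.npy')
# front-top edge region of pack: dark pixels along runway centre column at y=15 dock
for y in(-20,20):
    X=np.array([[x,y,57] for x in range(20,121,2)]);u=proj(p,d2w(v,X)).round().astype(int)
    print(y,[(int(x[0]),int(im[b,a].max())) for x,(a,b) in zip(X,u) if 0<=a<640 and 0<=b<400])
E
```

```text
7.6 tcp [0.5227 0.0629 0.1974] dock [-13.7  -0.5] F [-0.1 -0.2  0.5] yaw err 0.14268996766063338
-20 [(20, 51), (22, 52), (24, 56), (26, 56), (28, 56), (30, 55), (32, 65), (34, 70), (36, 135), (38, 139), (40, 137), (42, 148), (44, 217), (46, 218), (48, 219), (50, 218), (52, 219), (54, 219), (56, 219), (58, 219), (60, 219), (62, 219), (64, 218), (66, 218), (68, 218), (70, 218), (72, 219), (74, 218), (76, 218), (78, 219), (80, 219), (82, 218), (84, 218), (86, 220), (88, 219), (90, 218), (92, 219), (94, 217), (96, 219), (98, 217), (100, 219), (102, 213), (104, 197), (106, 198), (108, 197), (110, 185), (112, 116), (114, 98), (116, 98), (118, 132), (120, 190)]
20 [(20, 52), (22, 53), (24, 54), (26, 54), (28, 52), (30, 54), (32, 62), (34, 69), (36, 132), (38, 137), (40, 138), (42, 138), (44, 139), (46, 148), (48, 157), (50, 157), (52, 160), (54, 159), (56, 159), (58, 185), (60, 219), (62, 221), (64, 221), (66, 221), (68, 221), (70, 221), (72, 221), (74, 220), (76, 220), (78, 220), (80, 220), (82, 221), (84, 220), (86, 221), (88, 220), (90, 220), (92, 220), (94, 220), (96, 220), (98, 220), (100, 220), (102, 216), (104, 211), (106, 212), (108, 212), (110, 198), (112, 123), (114, 94), (116, 95), (118, 131), (120, 193)]
```

Call:
servo_tool([
  [-3, 0, 0, 0, 0, 0, 0],
  [-3, 0, 30, 0, 0, 0, 0],
  [-3, 0, 65, 0, 0, 0, 0],
  [-3, 0, 95, 0, 0, 0, 0],
  [-3, 0, 115, 0, 0, 0, 0],
  [-3, 0, 124, 0, 0, 0, 0],
  [-3, 0, 126, 0, 0, 0, 0],
  [-3, 0, 126, 0, 0, 0, 0],
])

```text
clock: 8.32
tool_pos: [0.5238, 0.0586, 0.0713]
orientation: [[-0.244, 0.97, -0.0], [0.97, 0.244, -0.0], [0.0, -0.0, -1.0]]
contact_force: [-0.0, 0.3, -0.1]
finger_gap: -0.001
grasp_force: 0.0
```

Call:
servo_tool([
  [8, 0, 1, 0, 0, 0, 0],
  [15, 0, 1, 0, 0, 0, 0],
  [20, 0, 1, 0, 0, 0, 0],
  [25, 0, 1, 0, 0, 0, 0],
  [31, 0, 1, 0, 0, 0, 0],
  [37, 0, 1, 0, 0, 0, 0],
  [43, 0, 1, 0, 0, 0, 0],
  [49, 0, 1, 0, 0, 0, 0],
  [55, 0, 1, 0, 0, 0, 0],
  [61, 0, 1, 0, 0, 0, 0],
  [67, 0, 1, 0, 0, 0, 0],
  [72, 0, 1, 0, 0, 0, 0],
])

```text
clock: 9.32
tool_pos: [0.5057, 0.1297, 0.0703]
orientation: [[-0.245, 0.97, -0.0], [0.97, 0.245, -0.0], [0.0, -0.0, -1.0]]
contact_force: [0.7, -2.1, 1.1]
finger_gap: 0.001
grasp_force: 0.9
```

Call:
servo_tool([
  [5, 0, 0, 0, 0, 0, 0],
  [10, 0, 0, 0, 0, 0, 0],
  [15, 0, 0, 0, 0, 0, 0],
  [19, 0, 0, 0, 0, 0, 0],
  [22, 0, 0, 0, 0, 0, 0],
  [25, 0, 0, 0, 0, 0, 0],
  [27, 0, 0, 0, 0, 0, 0],
  [28, 0, 0, 0, 0, 0, 0],
  [28, 0, 0, 0, 0, 0, 0],
])

```text
clock: 10.07
tool_pos: [0.499, 0.1563, 0.0703]
orientation: [[-0.244, 0.97, -0.0], [0.97, 0.244, 0.0], [0.0, -0.0, -1.0]]
contact_force: [0.0, 0.1, -0.0]
finger_gap: -0.002
grasp_force: 0.0
```

Call:
servo_tool([
  [1, 0, 0, 0, 0, 0, 0],
  [2, 0, 0, 0, 0, 0, 0],
  [3, 0, 0, 0, 0, 0, 0],
  [4, 0, 0, 0, 0, 0, 0],
])

```text
clock: 10.4
tool_pos: [0.4981, 0.16, 0.0703]
orientation: [[-0.244, 0.97, -0.0], [0.97, 0.244, -0.0], [-0.0, -0.0, -1.0]]
contact_force: [-0.1, -1.3, -0.4]
finger_gap: 0.001
grasp_force: 0.7
```

Call:
servo_tool([
  [1, 0, 0, 0, 0, 0, 0],
  [2, 0, 0, 0, 0, 0, 0],
  [3, 0, 0, 0, 0, 0, 0],
  [4, 0, 0, 0, 0, 0, 0],
])

```text
clock: 10.73
tool_pos: [0.4976, 0.1621, 0.0707]
orientation: [[-0.246, 0.969, 0.001], [0.969, 0.246, -0.002], [-0.002, 0.0, -1.0]]
contact_force: [7.8, -40.1, 15.2]
finger_gap: -0.001
grasp_force: 20.3
```

Call:
servo_tool([
  [-3, 0, 0, 0, 0, 0, 0],
  [-8, 0, 0, 0, 0, 0, 0],
  [-14, 0, 0, 0, 0, 0, 0],
  [-16, 0, -20, 0, 0, 0, 0],
  [-16, 0, -60, 0, 0, 0, 0],
  [-16, 0, -100, 0, 0, 0, 0],
  [-30, 0, -140, 0, 0, 0, 0],
  [-60, 0, -170, 0, 0, 0, 0],
  [-90, 0, -170, 0, 0, 0, 0],
  [-90, 0, -170, 0, 0, 0, 0],
  [-90, 0, -170, 0, 0, 0, 0],
])

```text
clock: 11.65
tool_pos: [0.5195, 0.0753, 0.2408]
orientation: [[-0.242, 0.97, 0.001], [0.97, 0.242, 0.0], [-0.0, 0.001, -1.0]]
contact_force: [-0.2, 0.5, 0.1]
finger_gap: 0.002
grasp_force: 0.0
```

```bash
python3 look.py wrist w5; python3 look.py scene s5; python3 - <<'E'
from h import *
import pickle
im,dep,p=pickle.load(open("w5.pkl","rb"));v=np.load('v.npy')
for y in(-22,22):
    X=np.array([[x,y,57] for x in np.arange(84,124,2)]);u=proj(p,d2w(v,X)).round().astype(int)
    print(y,[(int(x[0]),int(im[b,a].max())) for x,(a,b) in zip(X,u) if 0<=a<640 and 0<=b<400])
a=cv2.resize(cv2.imread("pics/w5.png")[60:300,200:400],(500,600),interpolation=cv2.INTER_CUBIC)
b=cv2.resize(cv2.imread("pics/s5.png")[170:300,260:440],(300,217),interpolation=cv2.INTER_CUBIC)
c=np.zeros((600,800,3),np.uint8);c[:,:500]=a;c[:217,500:]=b;cv2.imwrite("pics/c7.png",c)
E
```

```text
11.65 tcp [0.5195 0.0753 0.2408] dock [-0.9 -0.4] F [-0.2  0.5  0.1] yaw err -0.10934928412089791
11.7 tcp [0.5189 0.0761 0.2402] dock [ 0.1 -0. ] F [-0.5 -0.8 -1. ] yaw err -0.06166211892011575
-22 [(84, 64), (86, 64), (88, 64), (90, 66), (92, 64), (94, 61), (96, 62), (98, 57), (100, 58), (102, 68), (104, 69), (106, 70), (108, 68), (110, 67), (112, 64), (114, 61), (116, 59), (118, 105), (120, 179), (122, 195)]
22 [(84, 58), (86, 59), (88, 61), (90, 59), (92, 57), (94, 55), (96, 55), (98, 57), (100, 50), (102, 65), (104, 65), (106, 66), (108, 66), (110, 66), (112, 65), (114, 58), (116, 55), (118, 120), (120, 195), (122, 209)]
```

View pics/c7.png

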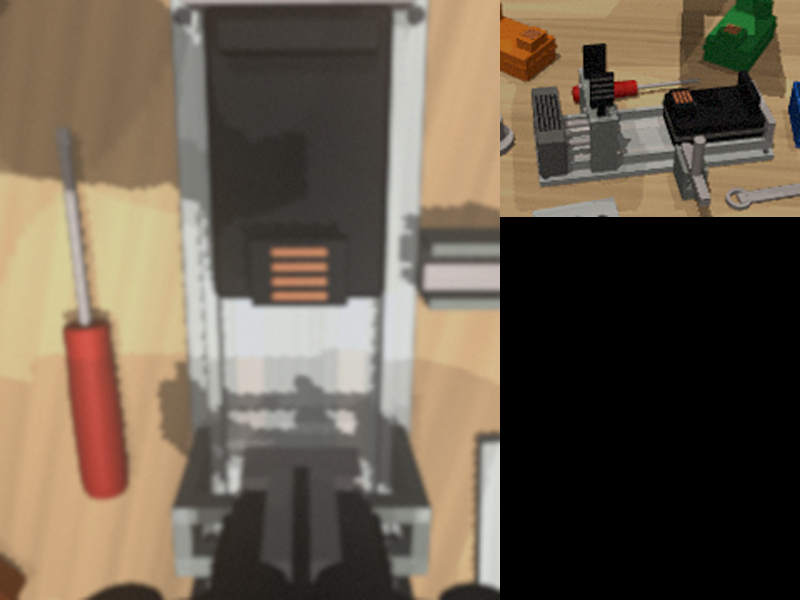

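The picture shows the black pack square and flush against the end stop (top of the crop), the gate withdrawn and the gripper clear.

```bash
python3 -c "
from rig import *
print(close_job())"
```

```text
the job is handed in; nothing more can be done
None
```

The job is handed in at about 12 s of the 48 s limit: I slid the gate fully open, squeezed the tabs until the pack sprang free, then let go and pushed the pack home. The last pictures show it flush against the end stop and the gripper clear; `close_job()` gave no verdict.

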